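# Turn down a bench kiln and hold its lid open

### The job

The amber jar is about to go into the bench kiln to anneal, so turn the kiln down and get the lid for the glassblower. First turn the heat dial until its white pointer stands at the orange index; then, before you touch the catch lever, try the lid with a short upward tug on its wooden handle, and if it is caught, swing the catch lever fully over to the other side. Then raise the lid by its handle to about half open (45 degrees) and finish with the gripper still holding it open there; leave the jar, the glass tube and the tongs where they are.

Things in the scene. Friction and masses are not known exactly. Their poses are not given: they have to be found in the camera images.
- dial_grip (a point): Heat dial on the sloping top of the grey console at the kiln's right (-y): black skirt 52 mm across with a black grip bar 46 long, 12 wide, 22 high. Point: on the dial's axis, mid-height of the bar, 20 mm above the panel, 11.5 above the skirt, 11 below the bar's top. x: along the bar to the white pointer; z: the dial's axis, out of the panel (slopes 12 degrees to the front).
- dial_pointer (a point): The point that the dial's white pointer shows: on the dial's x axis, 33 mm from its turning axis, 5 mm above the panel. It turns with the dial.
- index_mark (a point): Orange index: a 12 x 6 mm orange tab on a thin black ring round the dial's skirt, already set to the heat wanted. Point: on the tab, 33 mm from the dial's axis, 5 mm above the panel; it meets dial_pointer when the dial is set. The ring is stiff; leave it as it is.
- dial (a joint): Heat dial, rad: 0 = off (pointer at half past seven as seen by the operator in front), growing clockwise seen from above, up to 4.71. It turns with light friction (0.04 N m), has no detents and stays where it is left. At the start it stands 0.6 to 2 rad above the index.
- index (a joint): The orange index ring, rad, on the dial's own scale and zero: the dial is set when joint dial equals this value.
- lid_handle: Round wooden grip on the lid's front, 18 mm thick, 87 mm long between steel collars, turning freely on a steel rod with two arms. Origin: middle of its axis, 147 mm above the bench with the lid shut. y: along it, to the kiln's left; its x and z may turn with the sleeve. The axis is 48 mm in front of the lid's steel band (39 mm clear gap); the lid's top is 18 mm above it.
- lid_hinge (a point): Point on the hinge pin at the lid's back, straight behind the handle's middle, 130 mm above the bench. The pin is parallel to the handle (y); with the lid shut the handle's axis lies 247 mm in front of it and 17 mm above it. The frame turns with the lid.
- lid (a joint): Lid opening angle, rad: 0 = shut, grows as the front rises, to 1.6. 2.5 to 5 N upward at the handle lift it; let go, it falls shut. If caught, it lifts only about 5 mm at the handle (0.02 rad) and then stops dead; if not, it goes on rising.
- catch_knob (a point): Centre of the black pear-shaped knob (22 mm thick, 28 high) on the catch lever, an 8 mm steel rod standing out of the dark catch box on the kiln's front, right (-y) of the handle. z: up along the lever; x: to the kiln's back, also the pivot's axis. 78 mm from the pivot, about 165 mm above the bench, 33 mm in front of the lid's band. It starts leaning 0.3 rad towards the handle.
- catch_lever (a joint): Catch lever, rad: 0 = leaning towards the handle (always at the start), 0.6 = fully over, away from the handle (kiln's -y). About 2 N at the knob swing it; it stays where left. Fully over it draws the hidden bolt, which stays drawn, and the lid is free. The bolt sticks: with the lever at 0 the lid may be caught or not; nothing outside shows it, only a tug tells.
- kiln_base (a point): The fixed bench kiln (steel case 190 mm deep, 240 wide, firebrick inside): point on the bench under the middle of the case. x: to its back, y: to its left, z up. The shut lid's top is 166 mm up. The console (140 x 124 mm, up to 127 high) stands at its right, the dial 196 mm from this point; the catch box reaches 48 mm out of the front.
- amber_jar: Small open amber glass jar, 57 mm across, 62 high, standing on a graphite-topped wooden block 112 x 190 x 70 mm high; origin at the centre of its underside. Leave it alone.
- tongs: Crossed steel tongs with black grips, 50 x 182 x 14 mm, lying on the bench in front of the kiln; origin at the centre of the underside, y along them. Leave them alone.
- glass_tube: Length of clear glass tube, 18 mm thick, 232 mm long, lying on the bench to the right of the console; origin at the middle of its underside, y along it. Leave it alone.

How it is judged (in metres and radians):
On the way, in this order (a step that is already met when the one before it is completed fails the run):
1. the dial's pointer stands at the orange index, with lid and catch lever still untouched (distance between dial_pointer and index_mark below 0.004 m and value of joint lid below 0.008 rad and value of joint catch_lever below 0.08 rad), for 0.3 s.
2. the lid has been tugged up by its handle, with the catch lever still untouched (value of joint lid above 0.011 rad and contact force between the fingers and lid_handle above 1 N and value of joint catch_lever below 0.08 rad), for 0.1 s.
3. the lid has been raised clear of its catch (value of joint lid above 0.3 rad), for 0.1 s.
At the end, for the whole second after the job is handed in: The lid stands still, open between 35 and 60 degrees (0.61 to 1.05 rad), with the gripper's fingers bearing on its wooden handle (over 1 N; let go, the lid would fall shut); the dial's pointer is within 4 mm (7 degrees) of the orange index. The catch lever may be on either side (value of joint lid between 0.61 and 1.05 rad and velocity of joint lid between -0.1 and 0.1 rad/s and contact force between the fingers and lid_handle above 1 N and distance between dial_pointer and index_mark below 0.004 m); the arm keeps its last pose, push and grip.
It fails at once if the amber jar was disturbed (moved over 15 mm) (distance of amber_jar from where it was at the start of the episode above 0.015 m).
It fails at once if the glass tube was disturbed (moved over 15 mm) (distance of glass_tube from where it was at the start of the episode above 0.015 m).
It fails at once if the tongs were disturbed (moved over 15 mm) (distance of tongs from where it was at the start of the episode above 0.015 m).
It also fails if it takes over 72 s, if anything falls off the work surface, if the arm or the gripper's body presses on something with over 40 N, if the wrist force passes 120 N, or if a joint passes its speed limit or range.

### The arm

A 6-joint arm with a two-finger parallel gripper is mounted at the origin on a cart in front of the work surface, level with it; the furniture and walls round the work are solid. World frame = base frame: x ahead of the robot, y to its left, z up, the work surface at z = 0. Lengths are in m, angles in degrees, forces in N, time in s.
With the tool pointing down it reaches from about 0.35 to 0.725 m from the base axis. Payload 6 kg.
Tool frame: the origin (TCP) lies at the very end of the fingers, on their centre line; the grasp point (between the pads) lies 19 mm behind it; z points along the fingers, x is the direction in which the jaws open and shut, and the axes are right-handed (so a half turn about z gives the same grasp; the last joint's range is limited). The gripper opens to 85 mm and grips with 20 to 120 N. Pads are 22 mm wide; open, the fingers measure 114 mm over their backs; the gripper's body (76 mm by 85 mm) begins 54 mm behind the grasp point. The pads swing forward as they close: fully open they stand 13 mm farther back than shut.
Start: joints at [89.02, 2.303, 4.859, 0, -92.561, -19.12], TCP at [0.206, 0.563, 0.231] pointing down, gripper open.
Joint ranges: [-146.85, 146.85], [-73.84, 115.35], [-62.03, 85.46], [-188.31, 113.3], [-161.28, -10.13], [-171.36, 171.36]. Speed limits (degrees/s): [147.25, 147.25, 172.46, 180, 180, 180].

### API

Orientations are given as a 3x3 rotation matrix whose columns are the frame's x, y, z axes.
In Python, from station import bot gives the robot as it stands.
- The arm moves only by the tool drive_tool, never from a script. Its argument "targets" is a list of rows, each a list of 7 numbers: the shift along the tool's x, y, z in cm, then the turn, a rotation vector about the tool's x, y, z in degrees, then the closure, from 0 (fully open) to 1 (shut). A call has 1 to 20 rows; each row shifts and turns the pose as measured when the row begins, along the tool's axes as they then stand; what a row does not reach is not made up. A row lasts 1/12 s, in which the tool goes at most 41.7 mm and 7.16 degrees, less where a joint would pass 70% of its speed; a pose out of reach is approached as far as the arm can. A call with a gripper value outside its range is refused whole. The fingers move at their own pace and stop on an object; the grip force is fixed at half the most. Time passes only in rows, so rows that do not move let the fingers close. It gives the time, the measured TCP pose, the force and the opening at its end, in the units of the state.
- bot.get_obs(): the state, without advancing time (a new reading comes with each control period).
- bot.camera(name): name is "scene" or "side" or "wrist"; returns the picture (384x512x3 uint8, red, green, blue); there is no depth.
- bot.get_calibration(name): a dict with "intrinsics" (3x3 intrinsics, pixels), "dist" ([k1, k2, p1, p2, k3] as OpenCV has them; the pictures are not rectified), "position" and "rotation" of the camera in the world; the wrist camera has in their place "mount" (4x4, takes a point from camera to tool coordinates, whose origin is the TCP and whose axes are the tool frame's). Camera axes: x right, y down, z forward; pixel columns grow to the right and rows downward; lengths in m; the calibration is good to about 2 mm. A picture is of the moment at which its call begins: read the wrist's pose just before it. get_calibration takes no time and is no camera call.
- bot.sign_off(): hands the job in, once; it reports no verdict.
The state is a dict: "time": time; "joint_positions": joint angles; "dq": joint speeds; "effort": joint torques, N m; "ee_pos": TCP position; "ee_rot": TCP orientation; "wrist_force": force on the tool from outside, world axes, zero at the start; "wrist_torque": the same for the moment, N m; "width": finger opening in m.
Only numpy, scipy, OpenCV 4.12 (cv2) and the standard library are available. Lean on these libraries where they do the work, as an engineer would, in place of code of your own. Each camera call takes 0.05 s, during which the arm holds its last target. There are 200 camera calls.

## Working session

There is one attempt and no reset: what is moved stays moved. The work goes in short steps, Python scripts to look and compute and a tool call to move; the robot and the scene stay as the last step left them, time stands still between calls to the robot, and variables do not carry over. Pictures are saved under pics/ and viewed, about 8 in all and at most 12, crops included, and the job is handed in when it is done.

Besides the shell and the picture viewer there is one more tool, called after "Request:" in YAML: its name, and indented under it one key for each argument. drive_tool: Moves the arm, as the interface text tells. Its arguments: {"type":"object","properties":{"targets":{"type":"array"}},"required":["targets"]}

```bash
mkdir -p pics; ls; python3 - <<'E'
from station import bot
import cv2,numpy as np
for n in ("scene","side"):
    cv2.imwrite(f"pics/{n}0.png",bot.camera(n)[:,:,::-1])
    c=bot.get_calibration(n);print(n,c)
print(bot.get_calibration("wrist"))
o=bot.get_obs();print(o)
a=cv2.imread("pics/scene0.png");b=cv2.imread("pics/side0.png")
E
```

```text
pics
scene {'intrinsics': array([[455.98970926,   0.        , 250.65363818],
       [  0.        , 455.98970926, 195.31363779],
       [  0.        ,   0.        ,   1.        ]]), 'dist': array([0.01364082, 0.        , 0.        , 0.        , 0.        ]), 'position': array([-0.59346465, -0.64661205,  1.10249179]), 'rotation': array([[ 0.48028361, -0.52729808,  0.70091682],
       [-0.87705   , -0.27911627,  0.39099541],
       [-0.01053384, -0.80252778, -0.59652175]])}
side {'intrinsics': array([[488.41739166,   0.        , 260.47514864],
       [  0.        , 488.41739166, 190.05208116],
       [  0.        ,   0.        ,   1.        ]]), 'dist': array([0.06503801, 0.        , 0.        , 0.        , 0.        ]), 'position': array([0.23442445, 1.0685319 , 1.08588062]), 'rotation': array([[-0.96082162, -0.16811012,  0.22036516],
       [-0.27666288,  0.62965901, -0.72593883],
       [-0.01671724, -0.75846458, -0.65149982]])}
{'intrinsics': array([[296.43776094,   0.        , 254.70320915],
       [  0.        , 296.43776094, 186.36704007],
       [  0.        ,   0.        ,   1.
[... 523 characters left out ...]
940e+00, -2.42814612e-02,
       -9.25610729e+01, -1.91208272e+01]), 'dq': array([-0.03941912, -0.1175628 ,  0.23719924,  0.06949008, -0.02765636,
        0.01663743]), 'effort': array([-4.08233391e-03, -3.69347155e+01,  3.48284984e+01,  6.95174351e+00,
       -4.58245981e-03, -1.61083754e-06]), 'ee_pos': array([0.20602317, 0.56319663, 0.23035874]), 'ee_rot': array([[-3.43667523e-01, -9.39091279e-01, -4.50193138e-04],
       [-9.39089985e-01,  3.43667799e-01, -1.56336831e-03],
       [ 1.62286243e-03, -1.14507048e-04, -9.99998677e-01]]), 'wrist_force': array([ 0.61565306, -0.72831238,  0.5205797 ]), 'wrist_torque': array([ 0.00512599,  0.01979809, -0.04560145]), 'width': 0.08527638051184412}
```

View pics/scene0.png

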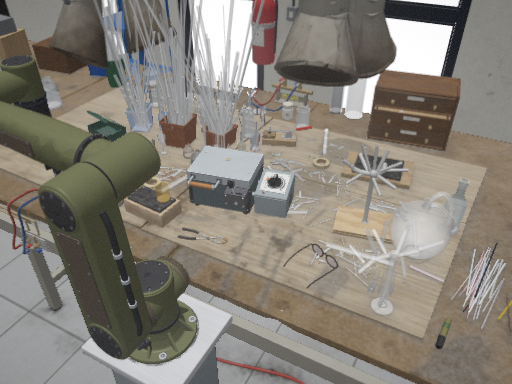

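View pics/side0.png

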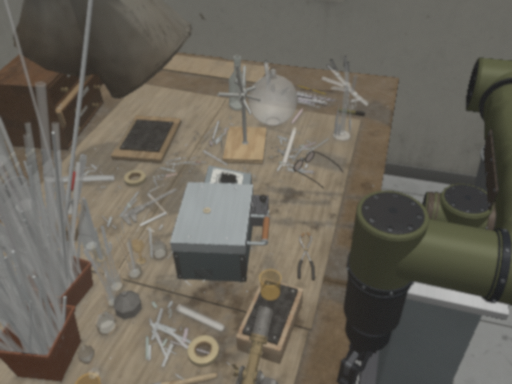

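Scene: kiln at (225,178) with handle near (205,184), catch near (232,190), console dial at (274,183). Side: handle at (266,230), kiln top (215,212). I'll enlarge both.

```bash
python3 - <<'E'
import cv2,numpy as np
a=cv2.imread("pics/scene0.png")[140:220,180:300];b=cv2.imread("pics/side0.png")[165:285,165:285]
a=cv2.resize(a,None,fx=5,fy=5,interpolation=cv2.INTER_CUBIC)[:, :]
cv2.imwrite("pics/c1.png",a)
cv2.imwrite("pics/c2.png",cv2.resize(b,None,fx=5,fy=5,interpolation=cv2.INTER_CUBIC))
E
```

```text
(no output)
```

View pics/c1.png

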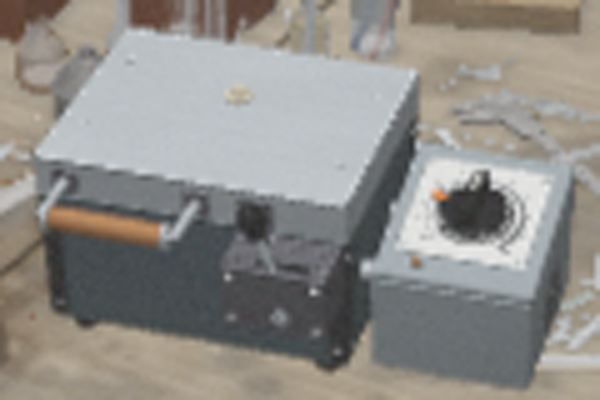

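View pics/c2.png

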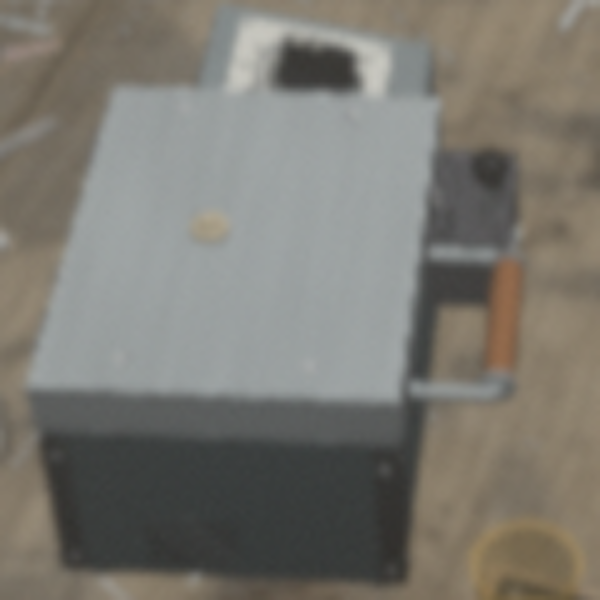

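Crops: scene handle ends at (190,183.5)–(212,187), knob (230.5,183.7), dial (274.5,182), index tab (268,179). In the side view the handle ends are at (267,217)–(265,240) and the knob is at (263,198.5).

```bash
cat > h.py <<'E'
from station import bot
import cv2,numpy as np
def ray(n,px,pose=None):
    c=bot.get_calibration(n)
    if n=="wrist":
        T=np.eye(4);T[:3,:3]=pose[1];T[:3,3]=pose[0];M=T@c["mount"];R,p=M[:3,:3],M[:3,3]
    else: R,p=c["rotation"],c["position"]
    u=cv2.undistortPoints(np.array([[px]],float),c["intrinsics"],c["dist"])[0,0]
    d=R@np.array([u[0],u[1],1]);return np.array(p),d/np.linalg.norm(d)
def onz(n,px,z,pose=None):
    p,d=ray(n,px,pose);return p+d*(z-p[2])/d[2]
def tri(rs):
    A=sum(np.eye(3)-np.outer(d,d) for p,d in rs);b=sum((np.eye(3)-np.outer(d,d))@p for p,d in rs);return np.linalg.solve(A,b)
E
python3 - <<'E'
from h import *
s=lambda u,v:(180+(u+.5)/5-.5,140+(v+.5)/5-.5)
t=lambda u,v:(165+(u+.5)/5-.5,165+(v+.5)/5-.5)
np.set_printoptions(precision=4,suppress=True)
for nm,a,b,z in (("hL",(50,217),(501,375),.147),("hR",(162,234),(511,262),.147),("knob",(253,219),(490,168),.165)):
    print(nm,onz("scene",s(*a),z),onz("side",t(*b),z),tri([ray("scene",s(*a)),ray("side",t(*b))]))
print("dial",onz("scene",s(473,210),.125),"idx",onz("scene",s(440,195),.12))
for c in ((127,30),(418,68),(348,205),(35,155)): print("lid s",onz("scene",s(*c),.166))
for c in ((115,88),(440,98),(402,402),(30,388)): print("lid t",onz("side",t(*c),.166))
E
```

```text
hL [0.491 0.213 0.147] [0.4855 0.2121 0.147 ] [0.4869 0.2116 0.1483]
hR [0.5112 0.129  0.147 ] [0.5033 0.128  0.147 ] [0.5053 0.1273 0.1488]
knob [0.5365 0.0668 0.165 ] [0.5303 0.075  0.165 ] [0.5345 0.0684 0.1623]
dial [ 0.6718 -0.0425  0.125 ] idx [ 0.6844 -0.0084  0.12  ]
lid s [0.716  0.2921 0.166 ]
lid s [0.7732 0.0569 0.166 ]
lid s [0.5823 0.0145 0.166 ]
lid s [0.5306 0.2521 0.166 ]
lid t [0.7634 0.0649 0.166 ]
lid t [0.5752 0.0242 0.166 ]
lid t [0.5242 0.2609 0.166 ]
lid t [0.7122 0.3013 0.166 ]
```

```bash
cat >> h.py <<'E'
from scipy.spatial.transform import Rotation as Ro, Slerp
K=Ro.from_euler("z",12.4,degrees=True).as_matrix()
def plan(p1,R1,n,grip=0,lin=False):
    o=bot.get_obs();p,R=np.array(o["ee_pos"]),np.array(o["ee_rot"])
    rows=[]
    for i in range(n):
        f=1/(n-i);rv=Ro.from_matrix(R.T@R1).as_rotvec()*f;dp=(p1-p)*f
        rows.append([*np.round(R.T@dp*100,2),*np.round(np.degrees(rv),1),grip])
        p=p+dp;R=R@Ro.from_rotvec(rv).as_matrix()
    for r in rows: print("["+",".join(f"{x:g}" for x in r)+"],")
E
python3 - <<'E'
from h import *
o=bot.get_obs();R=o["ee_rot"]@Ro.from_euler("z",90,degrees=True).as_matrix()
plan(np.array([.63,-.06,.28]),R,19)
E
```

```text
[2.31,-3.22,-0.26,-0,0,4.7,0],
[2.04,-3.4,-0.26,-0,0,4.7,0],
[1.75,-3.56,-0.26,-0,0,4.7,0],
[1.45,-3.69,-0.26,-0,0,4.7,0],
[1.14,-3.8,-0.26,-0,0,4.7,0],
[0.82,-3.88,-0.26,-0,0,4.7,0],
[0.5,-3.94,-0.26,-0,0,4.7,0],
[0.17,-3.96,-0.26,-0,0,4.7,0],
[-0.15,-3.96,-0.26,-0,0,4.7,0],
[-0.48,-3.94,-0.26,-0,0,4.7,0],
[-0.8,-3.89,-0.26,-0,0,4.7,0],
[-1.12,-3.81,-0.26,-0,0,4.7,0],
[-1.43,-3.7,-0.26,-0,0,4.7,0],
[-1.73,-3.57,-0.26,-0,-0,4.7,0],
[-2.02,-3.41,-0.26,-0,-0,4.7,0],
[-2.3,-3.23,-0.26,-0,-0,4.7,0],
[-2.56,-3.03,-0.26,-0,-0,4.7,0],
[-2.8,-2.81,-0.26,-0,-0,4.7,0],
[-3.02,-2.57,-0.26,-0,-0,4.7,0],
```

Request:
drive_tool:
  targets:
    - [2.3,-3.2,-0.5,0,0,4.7,0]
    - [2,-3.4,-0.5,0,0,4.7,0]
    - [1.7,-3.6,-0.3,0,0,4.7,0]
    - [1.4,-3.7,-0.3,0,0,4.7,0]
    - [1.1,-3.8,-0.3,0,0,4.7,0]
    - [0.8,-3.9,-0.3,0,0,4.7,0]
    - [0.5,-3.9,-0.3,0,0,4.7,0]
    - [0.2,-4,-0.3,0,0,4.7,0]
    - [-0.2,-4,-0.3,0,0,4.7,0]
    - [-0.5,-3.9,-0.3,0,0,4.7,0]
    - [-0.8,-3.9,-0.3,0,0,4.7,0]
    - [-1.1,-3.8,-0.2,0,0,4.7,0]
    - [-1.4,-3.7,-0.2,0,0,4.7,0]
    - [-1.7,-3.6,-0.2,0,0,4.7,0]
    - [-2,-3.4,-0.2,0,0,4.7,0]
    - [-2.3,-3.2,-0.2,0,0,4.7,0]
    - [-2.6,-3,-0.2,0,0,4.7,0]
    - [-2.8,-2.8,-0.2,0,0,4.7,0]
    - [-3,-2.6,-0.2,0,0,4.7,0]

```text
time: 1.68
ee_pos: [0.6256, -0.0935, 0.2795]
ee_rot: [[-0.921, 0.389, -0.008], [0.389, 0.921, -0.011], [0.003, -0.013, -1.0]]
wrist_force: [1.0, 1.7, 0.7]
width: 0.0856
```

```bash
python3 - <<'E'
from h import *
o=bot.get_obs();print({k:np.round(o[k],3) for k in ("time","joint_positions","ee_pos","ee_rot")})
np.savez("w1.npz",p=o["ee_pos"],R=o["ee_rot"])
cv2.imwrite("pics/w1.png",bot.camera("wrist")[:,:,::-1])
E
```

```text
{'time': np.float64(1.683), 'joint_positions': array([  9.905,   8.263,  16.051,   0.547, -98.345, -32.726]), 'ee_pos': array([ 0.626, -0.094,  0.279]), 'ee_rot': array([[-0.921,  0.389, -0.008],
       [ 0.389,  0.921, -0.011],
       [ 0.003, -0.013, -1.   ]])}
```

View pics/w1.png

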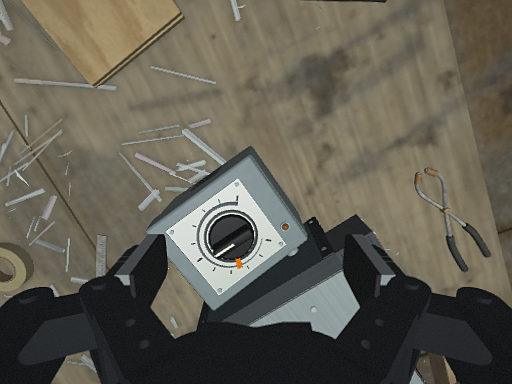

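Wrist view: dial centre about (232,238), white pointer line ending at (215,254), orange index at (239,264), so the dial needs roughly 60° counter-clockwise. I'll measure this with masks.

```bash
python3 - <<'E'
from h import *
im=cv2.imread("pics/w1.png")
c=im[185:295,170:300];cv2.imwrite("pics/w1c.png",cv2.resize(c,None,fx=5,fy=5,interpolation=cv2.INTER_CUBIC))
E
```

```text
(no output)
```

View pics/w1c.png

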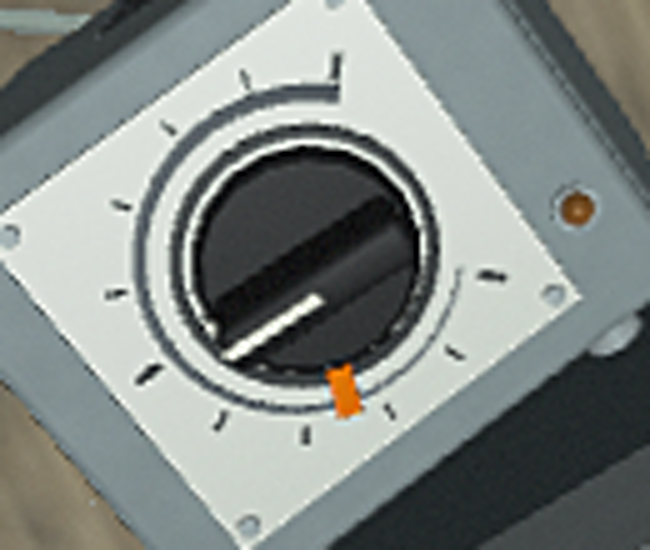

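```bash
cat > dial.py <<'E'
from h import *
np.set_printoptions(precision=4,suppress=True)
w=np.load("w1.npz");P=(w["p"],w["R"])
q=lambda u,v:(170+(u+.5)/5-.5,185+(v+.5)/5-.5)
ax=K@np.array([-np.sin(np.radians(12)),0,np.cos(np.radians(12))])
def onpl(px,p0,n=ax):
    p,d=ray("wrist",px,P);return p+d*((p0-p)@n)/(d@n)
c=tri([ray("wrist",q(306,260),P),ray("scene",(180+473.5/5-.5,140+210.5/5-.5))])
E
python3 - <<'E'
from dial import *
print("skirt tri",c)
# panel constraint: corners of console: use kiln geometry
for zz in (.118,.122,.126):print(zz,onz("wrist",q(306,260),zz,P))
c=onz("wrist",q(306,260),.122,P)
O=c-ax*.0085
x0=K.T@ (c-0)
idx=onpl(q(344,391),O+ax*.005)
a=onpl(q(222,358),O+ax*.031);b=onpl(q(325,298),O+ax*.031)
def ang(v): v=K.T@v; return np.degrees(np.arctan2(v[1],v[0]*1/np.cos(np.radians(12))))
vi=idx-O-ax*.005
print("idx r",np.linalg.norm(vi),ang(vi),"bar",ang(a-b),"end r",np.linalg.norm(a-O-ax*.031),"off line",np.cross(a-b,O+ax*.031-b)@ax/np.linalg.norm(a-b))
for R_ in (170,440): print(np.linalg.norm(onpl(q(R_,255),O+ax*0.002)-O))
for R_ in (193,420): print(np.linalg.norm(onpl(q(R_,260),O+ax*0.0085)-O-ax*.0085))
E
```

```text
skirt tri [ 0.6776 -0.0383  0.1207]
0.118 [ 0.6781 -0.0358  0.118 ]
0.122 [ 0.6771 -0.0374  0.122 ]
0.126 [ 0.6761 -0.039   0.126 ]
idx r 0.03343142082579149 68.98192010751116 bar -7.621765331747736 end r 0.02317701127002428 off line -0.0018471426157749007
0.029595117677651286
0.031450410729287274
0.024639717565402442
0.025561987647713585
```

```bash
cat >> dial.py <<'E'
O=np.array([.677,-.0378,.1215])-ax*.0085
th=np.radians(-7.6);L=K@Ro.from_euler("y",-12,degrees=True).as_matrix()
bar=L@[np.cos(th),np.sin(th),0]
z=-ax;x=np.cross(bar,z);x=-x if x[1]<0 else x
RD=np.column_stack([x,np.cross(z,x),z])
E
python3 - <<'E'
from dial import *
print(RD,O)
plan(O+ax*.075,RD,11)
E
```

```text
[[-0.0865  0.9753  0.2031]
 [ 0.9959  0.079   0.0446]
 [ 0.0275  0.2061 -0.9781]] [ 0.6787 -0.0374  0.1132]
[-0.09,0.63,0.81,-1.1,-0.4,5.6,0],
[-0.03,0.62,0.82,-1.1,-0.4,5.6,0],
[0.04,0.61,0.84,-1.1,-0.4,5.6,0],
[0.1,0.58,0.85,-1.1,-0.4,5.6,0],
[0.17,0.55,0.86,-1.1,-0.4,5.6,0],
[0.22,0.52,0.87,-1.1,-0.4,5.6,0],
[0.28,0.47,0.88,-1.1,-0.4,5.6,0],
[0.33,0.43,0.88,-1.1,-0.4,5.6,0],
[0.37,0.37,0.89,-1.1,-0.4,5.6,0],
[0.42,0.32,0.89,-1.1,-0.4,5.6,0],
[0.45,0.26,0.89,-1.1,-0.4,5.6,0],
```

Request:
drive_tool:
  targets:
    - [-0.1,0.6,0.8,-1.1,-0.4,5.6,0]
    - [0,0.6,0.8,-1.1,-0.4,5.6,0]
    - [0,0.6,0.8,-1.1,-0.4,5.6,0]
    - [0.1,0.6,0.8,-1.1,-0.4,5.6,0]
    - [0.2,0.6,0.9,-1.1,-0.4,5.6,0]
    - [0.2,0.5,0.9,-1.1,-0.4,5.6,0]
    - [0.3,0.5,0.9,-1.1,-0.4,5.6,0]
    - [0.3,0.4,0.9,-1.1,-0.4,5.6,0]
    - [0.4,0.4,0.9,-1.1,-0.4,5.6,0]
    - [0.4,0.3,0.9,-1.1,-0.4,5.6,0]
    - [0.4,0.3,0.9,-1.1,-0.4,5.6,0]
    - [0,0,0,0,0,0,0]

```text
time: 2.73
ee_pos: [0.6659, -0.0461, 0.1697]
ee_rot: [[-0.02, 0.983, 0.185], [0.999, 0.013, 0.04], [0.037, 0.186, -0.982]]
wrist_force: [0.7, 0.2, 0.1]
width: 0.0858
```

```bash
python3 - <<'E'
from dial import *
o=bot.get_obs();print(o["joint_positions"],o["ee_pos"],(o["ee_pos"]-O)@L)
np.savez("w2.npz",p=o["ee_pos"],R=o["ee_rot"])
im=bot.camera("wrist")[:,:,::-1];cv2.imwrite("pics/w2.png",im)
cv2.imwrite("pics/w2c.png",cv2.resize(im[140:384,110:400],None,fx=2.4,fy=2.4,interpolation=cv2.INTER_CUBIC))
plan(O+ax*.012,RD,4)
E
```

```text
[  13.2813    3.1712   -1.3832    0.2381  -74.534  -102.3885] [ 0.6659 -0.0461  0.1697] [-0.0023 -0.0058  0.0583]
[0.17,0.04,1.18,-0.3,0.1,-0.9,0],
[0.17,0.04,1.18,-0.3,0.1,-0.9,0],
[0.16,0.04,1.18,-0.3,0.1,-0.9,0],
[0.16,0.03,1.18,-0.3,0.1,-0.9,0],
```

View pics/w2c.png

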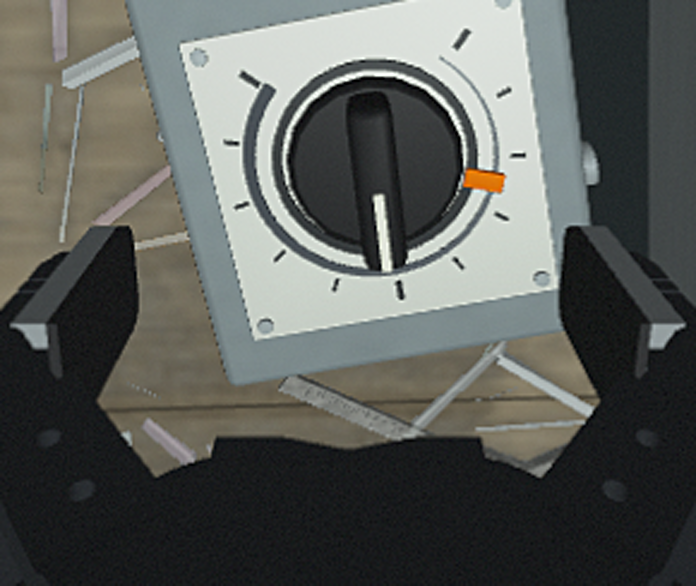

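Closer view: skirt centre about (375,163) in the crop, white pointer line (378,197)→(387,268), index tab (484,181). I'll refine the numbers from this.

```bash
cat >> dial.py <<'E'
def ang(v):
    v=v@L;return np.degrees(np.arctan2(v[1],v[0]))
E
python3 - <<'E'
import dial
from dial import *
w=np.load("w2.npz");dial.P=(w["p"],w["R"])
q=lambda u,v:(110+(u+.5)/2.4-.5,140+(v+.5)/2.4-.5)
c=onpl(q(375,163),O+ax*.0085);print("centre offset in dial frame",(c-O)@L)
O2=c-ax*.0085
i=onpl(q(484,181),O2+ax*.005)-O2-ax*.005
a=onpl(q(387,268),O2+ax*.031);b=onpl(q(378,197),O2+ax*.031)
print("idx",np.linalg.norm(i),ang(i),"ptr",ang(a-b),"end ang",ang(a-O2-ax*.031), "r",np.linalg.norm(a-O2-ax*.031),(b-O2)@L)
for u,v in((288,163),(463,163),(375,77),(375,250)):print(np.linalg.norm(onpl(q(u,v),O2+ax*.0085)-c))
E
```

```text
centre offset in dial frame [-0.0008  0.0021  0.0085]
idx 0.03296712524491767 66.75216014536052 ptr -4.111685848710128 end ang -4.438342115196307 r 0.021757262002565777 [ 0.0015 -0.0002  0.031 ]
0.02504931019013044
0.025292784521850194
0.025273919178477402
0.02727448338945866
```

```bash
sed -i 's/^th=.*-7.6.*;L=/th=np.radians(-4.3);L=/' dial.py; cat >> dial.py <<'E'
O=O+L@[-.0008,.0021,0]
E
python3 - <<'E'
from dial import *
plan(O+ax*.013,RD,4)
E
```

```text
[0.22,0.01,1.16,-0.3,0.1,-1.7,0],
[0.21,0.01,1.16,-0.3,0.1,-1.7,0],
[0.21,0.02,1.16,-0.3,0.1,-1.7,0],
[0.21,0.02,1.16,-0.3,0.1,-1.7,0],
```

Request:
drive_tool:
  targets:
    - [0.4,0,1.0,-0.3,0.1,-1.7,0]
    - [0.3,0,1.0,-0.3,0.1,-1.7,0]
    - [0.2,0,1.0,-0.3,0.1,-1.7,0]
    - [0.1,0,1,-0.3,0.1,-1.7,0]
    - [0,0,0,0,0,0,0]

```text
time: 3.2
ee_pos: [0.6744, -0.0346, 0.1316]
ee_rot: [[-0.167, 0.964, 0.207], [0.986, 0.16, 0.05], [0.015, 0.213, -0.977]]
wrist_force: [-0.1, 0.0, -1.1]
width: 0.0856
```

```bash
python3 - <<'E'
from dial import *
o=bot.get_obs();print((o["ee_pos"]-O)@L,np.degrees(Ro.from_matrix(o["ee_rot"].T@RD).as_rotvec()))
plan(O+ax*.013,RD,1)
E
```

```text
[0.001  0.0016 0.0187] [ 0.2995 -0.2486  1.4134]
[-0.17,-0.1,0.57,0.3,-0.2,1.4,0],
```

Request:
drive_tool:
  targets:
    - [-0.2,-0.1,0.6,0.3,-0.2,1.4,0]
    - [0,0,0,0,0,0,0.4]
    - [0,0,0,0,0,0,0.7]
    - [0,0,0,0,0,0,1]
    - [0,0,0,0,0,0,1]
    - [0,0,0,0,0,0,1]
    - [0,0,0,0,0,0,1]
    - [0,0,0,0,0,0,1]
    - [0,0,0,0,0,0,1]
    - [0,0,0,0,0,0,1]

```text
time: 4.03
ee_pos: [0.6759, -0.0367, 0.1278]
ee_rot: [[-0.144, 0.968, 0.204], [0.989, 0.138, 0.046], [0.016, 0.209, -0.978]]
wrist_force: [0.2, 0.6, -0.2]
width: 0.0106
```

```bash
python3 - <<'E'
from dial import *
o=bot.get_obs();print((o["ee_pos"]-O)@L,np.degrees(Ro.from_matrix(o["ee_rot"].T@RD).as_rotvec()),o["width"])
E
```

```text
[ 0.0013 -0.0008  0.0148] [ 0.0911 -0.0565  0.0798] 0.010581479176176732
```

Request:
drive_tool:
  targets:
    - [0,0,0,0,0,-6.5,1]
    - [0,0,0,0,0,-6.5,1]
    - [0,0,0,0,0,-6.5,1]
    - [0,0,0,0,0,-6.5,1]
    - [0,0,0,0,0,-6.5,1]
    - [0,0,0,0,0,-6.5,1]
    - [0,0,0,0,0,-6.5,1]
    - [0,0,0,0,0,-6.5,1]
    - [0,0,0,0,0,-6.5,1]
    - [0,0,0,0,0,-6.5,1]
    - [0,0,0,0,0,0,1]

```text
time: 4.95
ee_pos: [0.676, -0.0366, 0.1278]
ee_rot: [[-0.952, 0.226, 0.205], [0.24, 0.97, 0.046], [-0.188, 0.093, -0.978]]
wrist_force: [-0.4, 0.5, 0.4]
width: 0.0102
```

```bash
python3 - <<'E'
from dial import *
o=bot.get_obs();print((o["ee_pos"]-O)@L,np.degrees(Ro.from_matrix(RD.T@o["ee_rot"]).as_rotvec()),o["width"])
RT=RD@Ro.from_euler("z",-71,degrees=True).as_matrix()
plan(O+ax*.0145,RT,2,1)
E
```

```text
[ 0.0014 -0.0007  0.0148] [ -0.1374  -0.0153 -68.261 ] 0.010181267556385758
[0.08,0,0.02,0,0,-1.4,1],
[0.08,0,0.02,0,0,-1.4,1],
```

Request:
drive_tool:
  targets:
    - [0,0,0,0,0,-1.5,1]
    - [0,0,0,0,0,-1.3,1]
    - [0,0,0,0,0,0,1]
    - [0,0,0,0,0,0,0.5]
    - [0,0,0,0,0,0,0]
    - [0,0,0,0,0,0,0]
    - [0,0,0,0,0,0,0]
    - [0,0,0,0,0,0,0]
    - [0,0,-2.5,0,0,0,0]
    - [0,0,-2.5,0,0,0,0]
    - [0,0,-1,0,0,0,0]
    - [0,0,0,0,0,0,0]

```text
time: 5.95
ee_pos: [0.6628, -0.0402, 0.1869]
ee_rot: [[-0.96, 0.194, 0.202], [0.207, 0.977, 0.045], [-0.189, 0.085, -0.978]]
wrist_force: [1.1, -0.6, -0.2]
width: 0.0851
```

```bash
python3 - <<'E'
from dial import *
o=bot.get_obs();print((o["ee_pos"]-O)@L,np.degrees(Ro.from_matrix(RD.T@o["ee_rot"]).as_rotvec()),o["width"],o["joint_positions"])
np.savez("w3.npz",p=o["ee_pos"],R=o["ee_rot"])
im=bot.camera("wrist")[:,:,::-1];cv2.imwrite("pics/w3.png",im)
cv2.imwrite("pics/w3c.png",cv2.resize(im[140:384,110:400],None,fx=2.4,fy=2.4,interpolation=cv2.INTER_CUBIC))
E
```

```text
[ 0.0004 -0.0014  0.0755] [  0.033    0.0221 -70.2287] 0.08505901186041089 [ 13.9074   1.598   -1.3687   0.3213 -75.0747 -25.6287]
```

View pics/w3c.png

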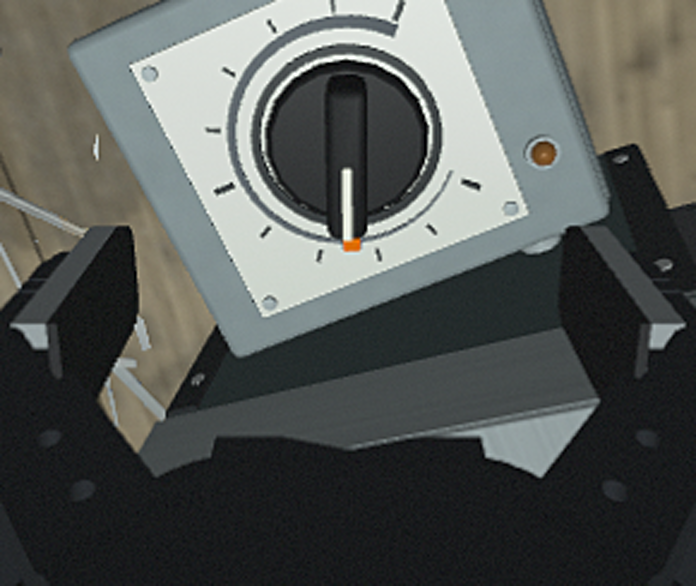

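The pointer line (347,170)→(348,235) ends at the orange tab (352,245). Checking the residual angle.

```bash
python3 - <<'E'
import dial
from dial import *
w=np.load("w3.npz");dial.P=(w["p"],w["R"])
q=lambda u,v:(110+(u+.5)/2.4-.5,140+(v+.5)/2.4-.5)
im=cv2.imread("pics/w3.png").astype(int);m=(im[:,:,2]>200)&(im[:,:,0]<80)&(im[:,:,1]<170);v,u=np.nonzero(m[140:290,150:350]);print(len(u),u.mean()+150,v.mean()+140)
ip=(u.mean()+150,v.mean()+140)
i=onpl(ip,O+ax*.005)-O-ax*.005
a=onpl(q(348,235),O+ax*.031);b=onpl(q(347,170),O+ax*.031)
print("idx",ang(i),np.linalg.norm(i),"ptr",ang(a-b),ang(a-O-ax*.031),(b-O)@L)
c=onpl(q(347,139),O+ax*.0085);print((c-O)@L)
# handle approach
hL,hR=np.array([.4869,.2116,.148]),np.array([.5053,.1273,.148])
print((K.T@(hL+hR)/2), K.T@hL,K.T@hR,K.T@np.array([.5345,.0684,.1623]),K.T@O)
E
```

```text
25 256.15999999999997 241.84
idx 66.48826308621949 0.03639223131741799 ptr 66.71210706413984 63.66591302010083 [ 0.0011 -0.0001  0.031 ]
[ 0.0004 -0.0018  0.0085]
[0.5209 0.059  0.148 ] [0.521  0.1021 0.148 ] [0.5208 0.0158 0.148 ] [ 0.5367 -0.048   0.1623] [ 0.6541 -0.1802  0.113 ]
```

```bash
cat > hd.py <<'E'
from h import *
s=np.sqrt(.5)
RH=K@np.column_stack([[-s,0,-s],[0,1,0],[s,0,-s]])
H=K@np.array([.521,.060,.147])
def tcp(back,H=H): return H+RH[:,2]*(.019-back)
E
python3 - <<'E'
from hd import *
o=bot.get_obs();print(tcp(.1))
print(o["ee_rot"].T@np.array([0,0,10]))
_o=dict(o);_o["ee_pos"]=o["ee_pos"]+[0,0,.1];bot2=type("B",(),{"get_obs":staticmethod(lambda:_o)});import h;h.bot=bot2
h.plan(tcp(.1)+[0,0,.06],RH,10)
E
```

```text
[0.4400226  0.15817834 0.20427565]
[-1.88585277  0.8460404  -9.78405718]
[2.59,1.49,-0.15,-0.7,-3.3,-2.3,0],
[2.51,1.6,-0.27,-0.7,-3.3,-2.3,0],
[2.43,1.7,-0.4,-0.7,-3.3,-2.3,0],
[2.33,1.8,-0.51,-0.7,-3.3,-2.3,0],
[2.22,1.9,-0.62,-0.7,-3.3,-2.3,0],
[2.1,2,-0.72,-0.7,-3.3,-2.3,0],
[1.98,2.09,-0.81,-0.7,-3.3,-2.3,0],
[1.84,2.18,-0.89,-0.7,-3.3,-2.3,0],
[1.7,2.26,-0.96,-0.7,-3.3,-2.3,0],
[1.55,2.34,-1.03,-0.7,-3.3,-2.3,0],
```

Request:
drive_tool:
  targets:
    - [-0.6,0.3,-3.3,0,0,0,0]
    - [-0.6,0.3,-3.3,0,0,0,0]
    - [-0.7,0.3,-3.3,0,0,0,0]
    - [2.6,1.5,-0.2,-0.7,-3.3,-2.3,0]
    - [2.5,1.6,-0.3,-0.7,-3.3,-2.3,0]
    - [2.4,1.7,-0.4,-0.7,-3.3,-2.3,0]
    - [2.3,1.8,-0.5,-0.7,-3.3,-2.3,0]
    - [2.2,1.9,-0.6,-0.7,-3.3,-2.3,0]
    - [2.1,2,-0.7,-0.7,-3.3,-2.3,0]
    - [2,2.1,-0.8,-0.7,-3.3,-2.3,0]
    - [1.8,2.2,-0.9,-0.7,-3.3,-2.3,0]
    - [1.7,2.3,-1,-0.7,-3.3,-2.3,0]
    - [1.6,2.3,-1,-0.7,-3.3,-2.3,0]
    - [0,0,0,0,0,0,0]

```text
time: 7.17
ee_pos: [0.442, 0.1734, 0.2421]
ee_rot: [[-0.678, -0.231, 0.698], [-0.159, 0.973, 0.167], [-0.718, 0.002, -0.696]]
wrist_force: [0.4, -0.4, -1.2]
width: 0.0855
```

```bash
python3 - <<'E'
from hd import *
o=bot.get_obs();print(o["joint_positions"],K.T@(o["ee_pos"]-tcp(.1)))
plan(tcp(.09),RH,4)
E
```

```text
[ 70.79201719 -66.02496975 -61.68565352  39.84991679 -70.52024644
 -63.10296484] [0.00523284 0.01446835 0.03785455]
[0.78,-0.36,0.81,0.2,0.2,0.1,0],
[0.77,-0.36,0.81,0.2,0.2,0.1,0],
[0.77,-0.36,0.82,0.2,0.2,0.1,0],
[0.77,-0.36,0.82,0.2,0.2,0.1,0],
```

```bash
sed -i 's/^RH=.*/p=np.radians(25);cp,sp=np.cos(p),np.sin(p)\nRH=K@np.column_stack([[-cp,0,-sp],[0,1,0],[sp,0,-cp]])/' hd.py; python3 - <<'E'
from hd import *
plan(tcp(.09)+[0,0,.01],RH,6)
E
```

```text
[-0,-0.25,0.5,0.1,3.5,0.1,0],
[-0.04,-0.25,0.5,0.1,3.5,0.1,0],
[-0.07,-0.25,0.5,0.1,3.5,0.1,0],
[-0.1,-0.24,0.49,0.1,3.5,0.1,0],
[-0.13,-0.24,0.49,0.1,3.5,0.1,0],
[-0.16,-0.24,0.48,0.1,3.5,0.1,0],
```

Request:
drive_tool:
  targets:
    - [0,0,0,0,3.5,0,0.2]
    - [0,-0.3,0.3,0,3.5,0,0.4]
    - [0,-0.3,0.5,0,3.5,0,0.4]
    - [-0.1,-0.2,0.5,0,3.5,0,0.4]
    - [-0.1,-0.2,0.5,0,3.5,0,0.4]
    - [-0.2,-0.2,0.5,0,3.5,0,0.4]
    - [0,0,0,0,0,0,0.4]

```text
time: 7.75
ee_pos: [0.4555, 0.176, 0.2123]
ee_rot: [[-0.885, -0.259, 0.387], [-0.235, 0.966, 0.11], [-0.403, 0.007, -0.915]]
wrist_force: [-1.3, -0.8, -0.1]
width: 0.0516
```

```bash
python3 - <<'E'
from hd import *
o=bot.get_obs();print(o["joint_positions"],K.T@(o["ee_pos"]-tcp(.1)),o["width"])
plan(tcp(.06),RH,4,.4)
np.savez("w4.npz",p=o["ee_pos"],R=o["ee_rot"])
im=bot.camera("wrist")[:,:,::-1];cv2.imwrite("pics/w4.png",im)
E
```

```text
[ 55.9892263  -39.77806123 -38.18533691  15.69596922 -73.59491688
 -43.11050208] [-0.0040858   0.01404018 -0.00814108] 0.05157348576838095
[-0.18,-0.38,0.85,0.4,-0.3,0.6,0.4],
[-0.18,-0.37,0.85,0.4,-0.3,0.6,0.4],
[-0.18,-0.37,0.85,0.4,-0.3,0.6,0.4],
[-0.18,-0.36,0.86,0.4,-0.3,0.6,0.4],
```

View pics/w4.png

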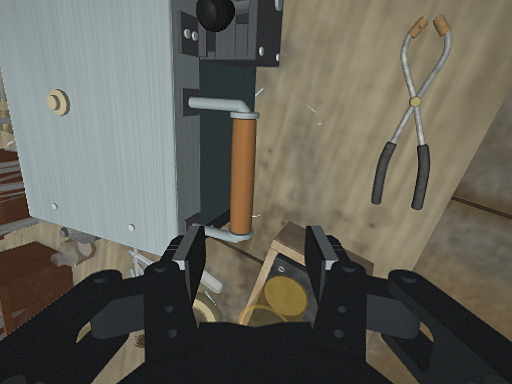

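Handle in wrist view runs (244,115)–(240,237); the jar stands left of the kiln near (285,295). Measuring both.

```bash
python3 - <<'E'
from hd import *
np.set_printoptions(precision=4,suppress=True)
w=np.load("w4.npz");P=(w["p"],w["R"])
im=cv2.imread("pics/w4.png");hsv=cv2.cvtColor(im,cv2.COLOR_BGR2HSV)
m=cv2.inRange(hsv,(5,120,70),(16,255,255));m[:, :225]=0;m[:,265:]=0;m[:100]=0;m[260:]=0
v,u=np.nonzero(m);print(len(u),u.min(),u.max(),v.min(),v.max(),u.mean(),v.mean())
for a in ((244.5,119),(240.5,234),(u.mean(),v.mean()),):
    X=onz("wrist",a,.150,P);print(K.T@X, "kiln frame")
for a in ((285,295),(265,318)): print("jar",K.T@onz("wrist",a,.132,P),K.T@onz("wrist",a,.07,P))
# knob
print("knob",K.T@onz("wrist",(215,13),.17,P))
print("tri H", K.T@H)
E
```

```text
2570 230 255 119 233 242.04747081712063 174.63929961089494
[0.5206 0.0188 0.15  ] kiln frame
[0.5213 0.1084 0.15  ] kiln frame
[0.5214 0.0595 0.15  ] kiln frame
jar [0.486  0.1657 0.132 ] [0.5029 0.2138 0.07  ]
jar [0.5029 0.1961 0.132 ] [0.5248 0.2532 0.07  ]
knob [ 0.5324 -0.0431  0.17  ]
tri H [0.521 0.06  0.147]
```

Request:
drive_tool:
  targets:
    - [-0.1,-0.6,0.5,0.4,-0.3,0.6,0.4]
    - [-0.1,-0.5,0.5,0.4,-0.3,0.6,0.4]
    - [-0.1,-0.3,0.6,0.4,-0.3,0.6,0.4]
    - [0,0,0,0,0,0,0.4]

```text
time: 8.13
ee_pos: [0.468, 0.1628, 0.1945]
ee_rot: [[-0.885, -0.219, 0.411], [-0.2, 0.976, 0.09], [-0.421, -0.002, -0.907]]
wrist_force: [0.1, -0.1, -1.2]
width: 0.0513
```

```bash
python3 - <<'E'
from hd import *
plan(tcp(0),RH,6,.4)
E
```

```text
[-0.11,0.02,1.24,-0,-0,0.1,0.4],
[-0.1,0.02,1.24,-0,-0,0.1,0.4],
[-0.1,0.02,1.24,-0,-0,0.1,0.4],
[-0.1,0.02,1.24,-0,-0,0.1,0.4],
[-0.1,0.02,1.24,-0,-0,0.1,0.4],
[-0.1,0.02,1.24,-0,-0,0.1,0.4],
```

Request:
drive_tool:
  targets:
    - [-0.4,0,0.8,0,0,0,0.4]
    - [-0.2,0,1.2,0,0,0,0.4]
    - [-0.1,0,1.2,0,0,0,0.4]
    - [0,0,1.2,0,0,0,0.4]
    - [0,0,1.2,0,0,0,0.4]
    - [0,0,0,0,0,0,0.4]

```text
time: 8.63
ee_pos: [0.497, 0.1692, 0.1449]
ee_rot: [[-0.881, -0.222, 0.417], [-0.201, 0.975, 0.095], [-0.428, 0.0, -0.904]]
wrist_force: [-0.3, -0.1, -0.9]
width: 0.0516
```

```bash
python3 - <<'E'
from hd import *
plan(tcp(0),RH,1,.4);print(bot.get_obs()["wrist_force"])
E
```

```text
[-0.01,0.15,1.68,0.2,0.3,0.4,0.4],
[-0.28732605 -0.10238846 -0.88947334]
```

Request:
drive_tool:
  targets:
    - [0,0.1,0.9,0,0.3,0.4,0.4]
    - [0,0,0.9,0,0,0,0.4]
    - [0,0,0,0,0,0,0.7]
    - [0,0,0,0,0,0,1]
    - [0,0,0,0,0,0,1]
    - [0,0,0,0,0,0,1]
    - [0,0,0,0,0,0,1]
    - [0,0,0,0,0,0,1]

```text
time: 9.3
ee_pos: [0.5054, 0.1725, 0.1301]
ee_rot: [[-0.883, -0.216, 0.417], [-0.194, 0.976, 0.097], [-0.428, 0.005, -0.904]]
wrist_force: [4.1, -0.5, -2.8]
width: 0.0157
```

```bash
python3 - <<'E'
from hd import *
plan(tcp(0),RH,1,1);o=bot.get_obs();print(o["wrist_force"],o["width"],o["ee_rot"].T@[0,0,1])
E
```

```text
[0.16,0,-0.04,0.3,0.3,-0,1],
[ 4.14944849 -0.45481334 -2.80748243] 0.015664774978400905 [-0.42809512  0.004513   -0.90372242]
```

Request:
drive_tool:
  targets:
    - [-0.2,0,-0.4,0,0,0,1]
    - [-0.2,0,-0.4,0,0,0,1]
    - [-0.1,0,-0.2,0,0,0,1]
    - [0,0,0,0,0,0,1]

```text
time: 9.63
ee_pos: [0.5065, 0.1728, 0.1421]
ee_rot: [[-0.882, -0.217, 0.419], [-0.194, 0.976, 0.097], [-0.43, 0.005, -0.903]]
wrist_force: [3.2, 0.3, -2.8]
width: 0.0158
```

```bash
cat >> hd.py <<'E'
hinge=K.T@H+[.247,0,-.017]
def Hq(t): f=np.arctan2(17,247)+t; return K@(hinge+.2476*np.array([-np.cos(f),0,np.sin(f)]))
def est():
    o=bot.get_obs();g=K.T@(o["ee_pos"]-o["ee_rot"][:,2]*.019)-hinge
    return np.degrees(np.arctan2(g[2],-g[0])-np.arctan2(17,247)),np.hypot(g[0],g[2]),g[1]
E
python3 - <<'E'
from hd import *
print(est());R=bot.get_obs()["ee_rot"];t0=np.radians(est()[0])
ts=np.linspace(t0,np.radians(46),17)
for a,b in zip(ts,ts[1:]):print(np.round(100*R.T@(Hq(b)-Hq(a)),2))
E
```

```text
(np.float64(2.8783570779885674), np.float64(0.24610224063072172), np.float64(-0.0001357623230273039))
[-0.65  0.01 -0.97]
[-0.69  0.   -0.94]
[-0.73  0.   -0.9 ]
[-0.78  0.   -0.87]
[-0.82  0.   -0.83]
[-0.85  0.   -0.79]
[-0.89  0.   -0.75]
[-0.92  0.   -0.71]
[-0.96  0.   -0.66]
[-0.99  0.   -0.62]
[-1.01  0.   -0.57]
[-1.04  0.   -0.52]
[-1.06  0.   -0.47]
[-1.08  0.   -0.42]
[-1.1   0.   -0.37]
[-1.12  0.   -0.32]
```

Request:
drive_tool:
  targets:
    - [-0.4,0,-0.6,0,0,0,1]
    - [-0.6,0,-0.8,0,0,0,1]
    - [0,0,0,0,0,0,1]

```text
time: 9.88
ee_pos: [0.5089, 0.1733, 0.1583]
ee_rot: [[-0.883, -0.217, 0.417], [-0.194, 0.976, 0.097], [-0.428, 0.005, -0.904]]
wrist_force: [2.5, -0.2, -3.2]
width: 0.016
```

```bash
python3 - <<'E'
from hd import *
o=bot.get_obs();print(est(),o["wrist_force"],o["joint_positions"])
b=bot.camera("side")[165:285,165:285,::-1]
cv2.imwrite("pics/c3.png",cv2.resize(b,None,fx=4,fy=4,interpolation=cv2.INTER_CUBIC))
E
```

```text
(np.float64(6.7185385974563), np.float64(0.24611693174389526), np.float64(-0.00015809077836317215)) [ 2.46788551 -0.17215407 -3.24292247] [ 49.80046962 -32.04707961 -40.12618918  16.83376473 -62.15953655
 -42.64080327]
```

View pics/c3.png

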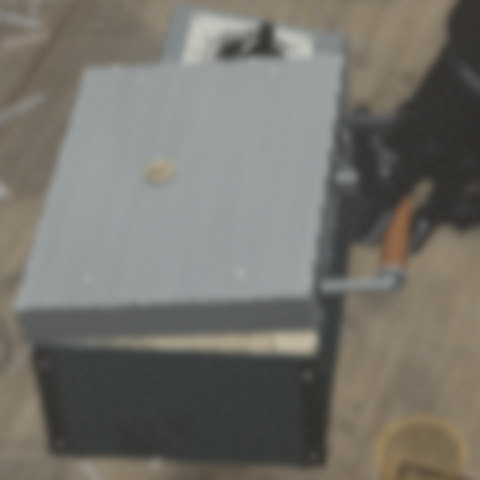

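The lid is rising with the gripper (brick visible under its edge at (200,345)), so it wasn't caught. I'll keep raising it along the arc.

Request:
drive_tool:
  targets:
    - [-0.7,0,-0.9,0,0,0,1]
    - [-0.7,0,-0.9,0,0,0,1]
    - [-0.8,0,-0.9,0,0,0,1]
    - [-0.8,0,-0.8,0,0,0,1]
    - [-0.9,0,-0.8,0,0,0,1]
    - [-0.9,0,-0.8,0,0,0,1]
    - [-0.9,0,-0.7,0,0,0,1]
    - [0,0,0,0,0,0,1]

```text
time: 10.6
ee_pos: [0.5341, 0.1785, 0.2308]
ee_rot: [[-0.887, -0.217, 0.408], [-0.195, 0.976, 0.094], [-0.419, 0.003, -0.908]]
wrist_force: [0.4, 0.8, -3.1]
width: 0.0159
```

```bash
python3 - <<'E'
from hd import *
o=bot.get_obs();print(est(),o["wrist_force"],o["joint_positions"],o["width"])
R=o["ee_rot"];t0=np.radians(est()[0]);ts=np.linspace(t0,np.radians(46),11)
for a,b in zip(ts,ts[1:]):print(np.round(100*R.T@(Hq(b)-Hq(a)),2))
E
```

```text
(np.float64(24.714870957122653), np.float64(0.24616194190540072), np.float64(-0.0004243779746548326)) [ 0.43042871  0.81387852 -3.1231722 ] [ 47.37411921 -26.64470673 -28.27131329  14.76247209 -68.22676768
 -37.9561736 ] 0.015911850448677888
[-0.75  0.   -0.53]
[-0.77  0.   -0.51]
[-0.79  0.   -0.48]
[-0.8   0.   -0.45]
[-0.82  0.   -0.42]
[-0.83  0.   -0.39]
[-0.85  0.   -0.36]
[-0.86  0.   -0.32]
[-0.87  0.   -0.29]
[-0.88  0.   -0.26]
```

Request:
drive_tool:
  targets:
    - [-0.8,0,-0.5,0,0,0,1]
    - [-0.8,0,-0.5,0,0,0,1]
    - [-0.8,0,-0.5,0,0,0,1]
    - [-0.8,0,-0.5,0,0,0,1]
    - [-0.8,0,-0.4,0,0,0,1]
    - [-0.8,0,-0.4,0,0,0,1]
    - [-0.9,0,-0.4,0,0,0,1]
    - [-0.9,0,-0.3,0,0,0,1]
    - [-0.9,0,-0.3,0,0,0,1]
    - [-0.9,0,-0.3,0,0,0,1]
    - [0,0,0,0,0,0,1]
    - [0,0,0,0,0,0,1]

```text
time: 11.6
ee_pos: [0.5895, 0.1901, 0.3007]
ee_rot: [[-0.895, -0.215, 0.392], [-0.196, 0.977, 0.087], [-0.401, 0.001, -0.916]]
wrist_force: [-2.3, -0.0, -1.1]
width: 0.016
```

```bash
python3 - <<'E'
from hd import *
o=bot.get_obs();print(est(),o["wrist_force"],o["dq"],o["width"])
b=bot.camera("side")[105:285,165:345,::-1]; a=bot.camera("scene")[100:220,180:300,::-1]
f=lambda x:cv2.resize(x,(400,400),interpolation=cv2.INTER_CUBIC)
cv2.imwrite("pics/c4.png",np.hstack([f(b),f(a)]))
E
```

```text
(np.float64(45.85383986562764), np.float64(0.24631671181705464), np.float64(-0.0009577223339038363)) [-2.28708702 -0.03889834 -1.14340944] [-0.08418391  0.60972846  0.82669145  0.04871955 -0.4797616   0.28332077] 0.01600896870194582
```

View pics/c4.png

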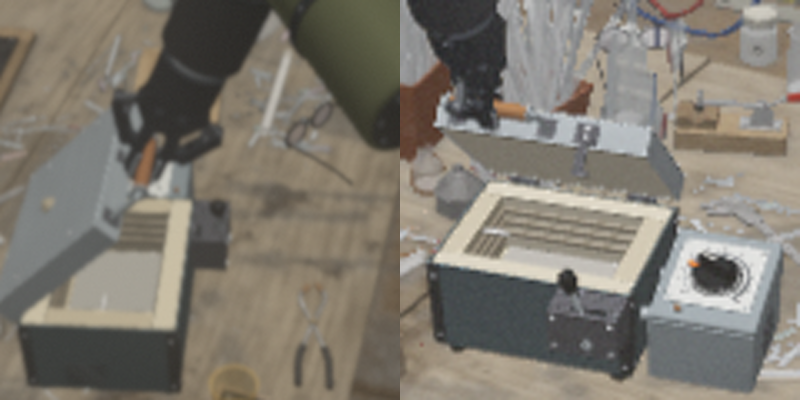

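The lid is open about 46° with the gripper on its handle; the dial bar points at the orange tab; jar and tongs haven't moved. I'll settle briefly, then hand in.

Request:
drive_tool:
  targets:
    - [0,0,0,0,0,0,1]
    - [0,0,0,0,0,0,1]
    - [0,0,0,0,0,0,1]

```text
time: 11.95
ee_pos: [0.5884, 0.1899, 0.2998]
ee_rot: [[-0.895, -0.215, 0.391], [-0.197, 0.977, 0.087], [-0.401, 0.001, -0.916]]
wrist_force: [-0.8, -0.3, -1.8]
width: 0.0159
```

```bash
python3 - <<'E'
from hd import *
print(est(),bot.get_obs()["dq"]);print(bot.sign_off())
E
```

```text
(np.float64(45.51926324048456), np.float64(0.2463638933362453), np.float64(-0.0009380561339840457)) [ 0.15068762 -0.36707135 -0.60577856 -0.04456149 -0.01359706 -0.02515448]
the job is handed in; nothing more can be done
None
```

The job is handed in: the dial is set, and the lid is held open at about 45.5° with the gripper on its handle. The hand-in reported no verdict.

- **Dial:** I turned it about 70° counter-clockwise to the orange index. The wrist view afterwards showed pointer and index within about 0.2–2°, against the 7° allowed. The far end of the pointer line taken alone came out about 3° off. Part of the index tab was hidden in that view.
- **Tug:** The handle rose 12 mm with no rise in force, well past the 5 mm stop, so the lid was not caught. I left the catch lever alone.
- **Lid:** I raised it along its arc, and at hand-in the joint speeds were all below 1°/s. The fingers are stopped on the grip at 16 mm. The handle is listed as 18 mm, but the lid followed the gripper all the way. The wrist force read only about 2 N, and finger force on the handle could not be read directly.
- **Other items:** The last pictures show no sign of the jar or tongs having moved. I did not check the glass tube separately.
- **Mistake on the way:** My first approach to the handle, at a 45° tilt, brought joint 3 to within 0.4° of its limit. I backed out and used a 25° tilt.

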